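Set and lock the chocolate case's cooling controls

ROBOT

A 6-joint arm with a two-finger parallel gripper is mounted at the origin on the work surface. World frame = base frame: x ahead of the robot, y to its left, z up, the work surface at z = 0. Lengths are in m, angles in rad, forces in N, time in s.
With the tool pointing down it reaches from about 0.35 to 0.975 m from the base axis. Payload 4.9 kg.
Tool frame: the origin (TCP) lies at the very end of the fingers, on their centre line; the grasp point (between the pads) lies 19 mm behind it; z points along the fingers, y is the line along which they close (so a half turn about z gives the same grasp; the last joint's range is limited). The gripper opens to 85 mm and grips with 20 to 120 N. Pads are 22 mm wide; open, the fingers measure 114 mm over their backs; the gripper's body (76 mm by 85 mm) begins 54 mm behind the grasp point. The pads swing forward as they close: fully open they stand 13 mm farther back than shut.
Start: joints at [-1.282, 0.053, 1.613, -0, 1.476, -0.119], TCP at [0.248, -0.574, 0.231] pointing down, gripper open.
Joint ranges: [-3.01, 3.01], [-1.01, 2.22], [0.06, 2.58], [-1.02, 4.17], [0.09, 2.62], [-3.14, 3.14]. Speed limits (rad/s): [2.57, 2.57, 3.14, 3.14, 3.14, 3.14].

INTERFACE

Orientations are given as a unit quaternion [w, x, y, z].
In Python, from plant import manip gives the robot as it stands.
- The arm moves only by the tool play_rows, never from a script. Its argument "series" is a list that holds one entry, the list of rows, each a list of 7 numbers: the shift along the world's x, y, z in m, then the turn, a rotation vector about the world's x, y, z in degrees, then the opening, from 0 (shut) to 1 (fully open). In form: [[[dx, dy, dz, rx, ry, rz, grip], ...]]. A call has 1 to 10 rows; each row shifts and turns the commanded pose from where the row before left it; what a row does not reach is not made up. A row lasts 1/10 s, in which the tool goes at most 50 mm and 8.59 degrees, less where a joint would pass 70% of its speed; a pose out of reach is approached as far as the arm can. A call with a gripper value outside its range is refused whole. The fingers move at their own pace and stop on an object; the grip force is fixed at half the most. Time passes only in rows, so rows that do not move let the fingers close. It gives the time, the measured TCP pose, the force, the opening and the grip force at its end, in the units of the state.
- manip.state(): the state, without advancing time (a new reading comes with each control period).
- manip.grab_frame(name): name is "side" or "top"; returns a dict with "frame" (384x512x3 uint8, blue, green, red), "mtx" (3x3 intrinsics, pixels), "k1" (the pictures are not rectified: a ray, as slopes to the right and down, at radius r is drawn at 1 + k1 r^2 times it, then the intrinsics apply), "R" (3x3) and "t" (3): a world point X has camera coordinates R X + t. Camera axes: x right, y down, z forward; pixel columns grow to the right and rows downward; lengths in m; the calibration is good to about 2 mm. A picture is of the moment at which its call begins. There is no depth.
- manip.job_done(): hands the job in; it is judged then, once.
The state is a dict: "time": time; "joint_pos": joint angles; "joint_vel": joint speeds; "joint_efforts": joint torques, N m; "tool_pos": TCP position; "tool_rot": TCP orientation; "contact_force": force on the tool from outside, world axes, zero at the start; "ft_torque": the same for the moment, N m; "gripper_width": opening from 0.0 (shut) to 1.0 (fully open); "grasp_force": force on a finger pad.
Only numpy, scipy, OpenCV 4.12 (cv2) and the standard library are available. Lean on these libraries where they do the work, as an engineer would, in place of code of your own. Each camera call takes 0.05 s, during which the arm holds its last target. There are 200 camera calls.

TASK

Set the cooling of the chocolate display. First, on the aluminium box, slide the wide black vent grip along its track until the white line on it is level with the point of the black index clip beside the track, and let it go. Then, on the grey box, turn the black knob so that its pointed nose aims at the small raised black tab on the dial, and with that done slide the frosted plastic guard by its black handle over the knob, fully home, and leave it there; leave the narrow vent grip, the clip and the tab as they are and do not knock or shift the goods lying around.

Things in the scene. Friction and masses are not known exactly. Their poses are not given: they have to be found in the camera images.
- vent_unit: Aluminium vent box fixed to the counter, 190 mm in x, 230 in y, 50 high, with louvres in its sides and two slide grips on top. Origin under its centre; y runs along its tracks, +x away from the robot.
- cold_unit: Grey cold-regulator box fixed to the counter, 160 mm in x, 280 in y, 50 high, with rails along y, a knob (its axis at y +78 mm) and a sliding guard. Origin under its centre; +x away from the robot.
- vent_top (a point): Wide black vent grip on the aluminium box's top: 64 mm across its track (x), 24 mm along it (y), 40 mm high, a white line along x on its top. The point is the centre of its top face, 91 mm above the counter; its axes are the box's (y along the track, z up). The track lies 12 mm to -x of the box's centre. About 2.5 N moves it; it stays where left.
- vent (a joint): Travel of the wide vent grip along its track, 0 to 0.15 m, growing to the box's +y. It shares its zero with joint clip: equal values mean that the white line is level with the clip's point.
- clip_tip (a point): Tip of the index clip, a low black arrow (30 mm long, 22 mm wide, top 9 mm above the box) on a rail at the box's -x edge, pointing at the wide grip's track. The tip is 59 mm above the counter, 14 mm short of the grip's end; axes as the box's. The grip is right when it has the same place along the box's y as this tip. Tight on its rail: leave it.
- clip (a joint): Position of the index clip along the track, 0 to 0.15 m, with the same zero and direction as joint vent.
- side_vent_top (a point): Narrow black vent grip (26 by 20 mm, 30 mm high) on a second, parallel track 67 mm to +x of the wide one on the same box; the point is the centre of its top face, 81 mm above the counter. Not to be moved.
- knob_grip (a point): Black knob on the grey box: a 56 mm disc with a bar 16 mm wide, 62 mm long, 65 to 98 mm above the counter, a blunt tail and a pointed nose (36 mm from the axis) with a white line. The point is on the upright turning axis, 83 mm above the counter, the height to grip; x points along the bar to the nose, z up. Turns lightly (0.04 N m) and stays.
- knob (a joint): Angle of the knob, 0 to 2.0 rad, growing clockwise seen from above. Same zero as joint tab: equal values mean that the nose aims at the tab.
- tab_tip (a point): Small raised black tab (12 by 8 mm, top 7 mm above the box's top) at the rim of the dial, 43 mm from the knob's axis: the setting to aim the nose at. The point is on top of it; its x axis points outward from the knob's axis. Leave it.
- tab (a joint): Angle of the tab around the knob's axis, same zero and direction as joint knob.
- guard_top (a point): Frosted plastic guard with steel edges (118 mm in x, 100 in y, roof 117 mm above the counter) on rails along the grey box. In the middle of its roof is a black handle 64 mm in x, 20 in y, 36 high; the point is the centre of the handle's top, 153 mm above the counter; axes as the box's, y toward the knob. About 3 N moves it; it stays where left and passes freely over the knob.
- guard (a joint): Travel of the guard from its far end, 0 to 0.15 m; 0.15 is home at the stop, over the knob.
- tin: Steel cocoa tin, 68 mm across, 100 mm tall, standing beyond (+x) the vent box; origin under its centre. Bystander.
- jar: Amber glass jar, 66 mm across, 90 mm tall, standing beyond the cold box; origin under its centre. Bystander.
- tongs: Steel tongs, 190 mm long, 14 mm high, lying on the robot's side of the cold box; origin under the middle. Bystander.
- slab: Flat carton of chocolate, 70 by 150 by 12 mm, lying on the robot's side of the vent box; origin under the middle. Bystander.
- giftbox: Gift box, 164 by 114 by 50 mm, at the left (+y) side of the counter; origin under its centre. Bystander.
- tray: Wooden tray of pralines, 180 by 120 by 30 mm, at the right (-y) side; origin under its centre. Bystander.

How it is judged:
On the way, in this order (a step that is already met when the one before it is completed fails the run):
1. the wide vent grip's line is level with the index clip's point (within 6 mm) and let go (y of vent_top in the frame of clip_tip between -0.006 and 0.006 m and contact force between the fingers and vent below 0.2 N), for 0.2 s.
2. the knob's nose aims at the tab (within 0.14 rad) and is let go, the guard still clear of it (angle between the x axis of knob_grip and the x axis of tab_tip, either way round below 0.14 rad and value of joint guard below 0.05 m and contact force between the fingers and knob below 0.2 N), for 0.2 s.
At the end, for the whole second after the job is handed in: The wide vent grip's line is level with the clip's point within 6 mm, the knob's nose aims at the tab within 0.14 rad (8 degrees), the guard is over the knob within 7 mm of its stop, and all are at rest (y of vent_top in the frame of clip_tip between -0.006 and 0.006 m and angle between the x axis of knob_grip and the x axis of tab_tip, either way round below 0.14 rad and value of joint guard above 0.143 m and velocity of joint vent between -0.02 and 0.02 m/s and velocity of joint knob between -0.02 and 0.02 rad/s and velocity of joint guard between -0.02 and 0.02 m/s); the robot touches nothing.
It fails at once if the narrow vent grip, the index clip or the tab was moved (over 6 mm) (distance of any of side_vent_top, clip_tip, tab_tip from where it was at the start of the episode above 0.006 m).
It fails at once if goods lying around were shifted (over 20 mm) or tipped (distance of any of tin, jar, tongs, slab, giftbox, tray from where it was at the start of the episode above 0.02 m or angle between any of tin, jar, tongs, slab, giftbox, tray's own z axis and vertical above 0.4 rad).
It also fails if it takes over 61 s, if anything falls off the work surface, if the arm or the gripper's body presses on something with over 40 N, if the wrist force passes 120 N, or if a joint passes its speed limit or range.

## Working session

There is one attempt and no reset: what is moved stays moved. The work goes in short steps, Python scripts to look and compute and a tool call to move; the robot and the scene stay as the last step left them, time stands still between calls to the robot, and variables do not carry over. Pictures are saved under pics/ and viewed, at most 10 in all, crops included, and the job is handed in when it is done.

Besides the shell and the picture viewer there is one more tool, called after ">>>" as name(argument=value, ...) on one line, values as JSON. play_rows: Moves the arm, as the interface text tells. Its arguments: {"type":"object","properties":{"series":{"type":"array"}},"required":["series"]}

```bash
mkdir -p pics; cat > h.py <<'E'
import numpy as np, cv2
from plant import manip
def grab(n,name):
    f=manip.grab_frame(n); cv2.imwrite(f'pics/{name}.png',f['frame'])
    np.savez(f'pics/{name}.npz',**{k:np.asarray(f[k]) for k in('mtx','k1','R','t')}); return f
def ray(c,u,v):
    K=c['mtx'];d=np.array([(u-K[0,2])/K[0,0],(v-K[1,2])/K[1,1]]);s=d.copy()
    for _ in range(20): s=d/(1+float(c['k1'])*(s@s))
    R=c['R']; return -R.T@c['t'], R.T@np.array([*s,1.])
def onz(name,u,v,z):
    c=np.load(f'pics/{name}.npz'); o,d=ray(c,u,v); return o+d*(z-o[2])/d[2]
def proj(name,X):
    c=np.load(f'pics/{name}.npz'); p=c['R']@np.asarray(X,float)+c['t']; s=p[:2]/p[2]; s=s*(1+float(c['k1'])*(s@s)); K=c['mtx']
    return K[0,0]*s[0]+K[0,2],K[1,1]*s[1]+K[1,2]
E
python3 - <<'E'
from h import *
for n in('top','side'):
    f=grab(n,n+'0'); print(n,-f['R'].T@f['t'],f['R'][2],f['mtx'][0,0],f['k1'])
    cv2.imwrite(f'pics/{n}0b.png',cv2.resize(f['frame'],(800,600),interpolation=cv2.INTER_CUBIC))
print(manip.state())
E
```

```text
top [0.33535611 0.02205884 1.55456131] [ 0.15979404 -0.00857445 -0.98711314] 492.19086723784096 0.0008407960171520657
side [0.07579531 0.66656077 0.98821787] [ 0.39046083 -0.54274198 -0.74362052] 407.75080813132854 -0.09932638143133392
{'time': 0.1, 'joint_pos': array([-1.28199794e+00,  5.33078865e-02,  1.61416702e+00,  1.98968882e-05,
        1.47602272e+00, -1.19011349e-01]), 'joint_vel': array([-1.73384419e-05, -7.44549932e-04, -1.99890595e-03,  2.01341821e-03,
        7.00968358e-04, -1.11460287e-03]), 'joint_efforts': array([ 5.90882591e-04, -3.94904029e+01, -3.71364605e+01, -7.51872471e-05,
        3.95268420e-03, -9.45585583e-06]), 'tool_pos': array([ 0.24770923, -0.57319144,  0.23016923]), 'tool_rot': array([-9.49898287e-04,  9.79283078e-01,  2.02493815e-01, -7.08958018e-05]), 'contact_force': array([-1.04849307,  0.74200914, -0.22640701]), 'ft_torque': array([ 0.01308351, -0.01311137, -0.00208197]), 'grasp_force': 0.0, 'gripper_width': 0.9978399474925174}
```

View pics/top0b.png

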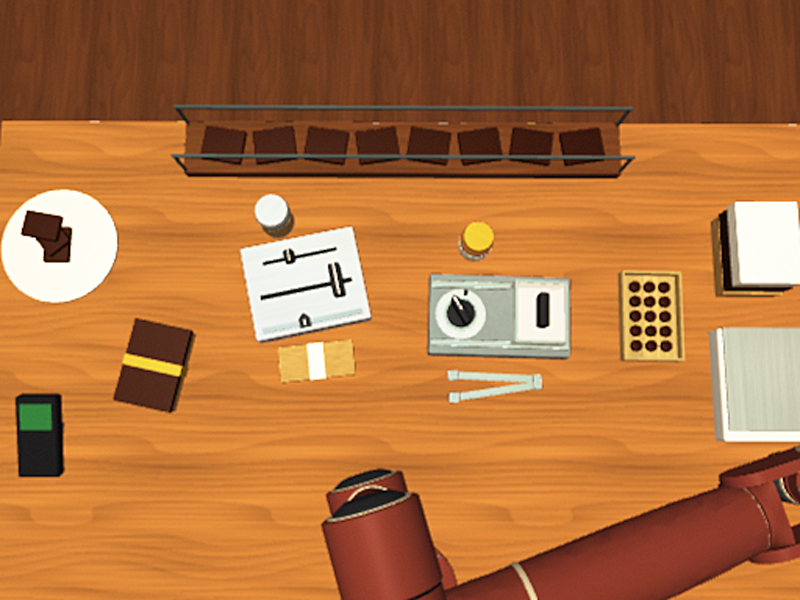

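View pics/side0b.png

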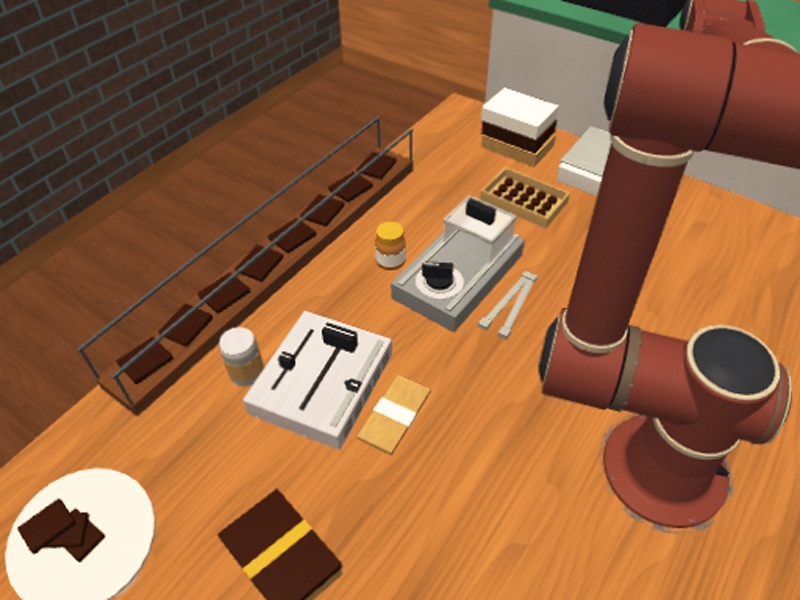

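The top view (800x600) shows the wide grip at (337,280), the clip at (305,320), the narrow grip at (290,256), the knob at (460,311) with its nose up-left, the tab at about (466,292), and the guard handle at (543,310). The side view agrees with this. Next I'll enlarge both boxes.

```bash
python3 - <<'E'
from h import *
im=cv2.imread('pics/top0.png')
a=cv2.resize(im[140:225,150:243],None,fx=7,fy=7,interpolation=cv2.INTER_CUBIC)
b=cv2.resize(im[170:232,270:370],None,fx=8,fy=8,interpolation=cv2.INTER_CUBIC)
cv2.imwrite('pics/c1.png',a);cv2.imwrite('pics/c2.png',b)
E
```

```text
(no output)
```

View pics/c1.png

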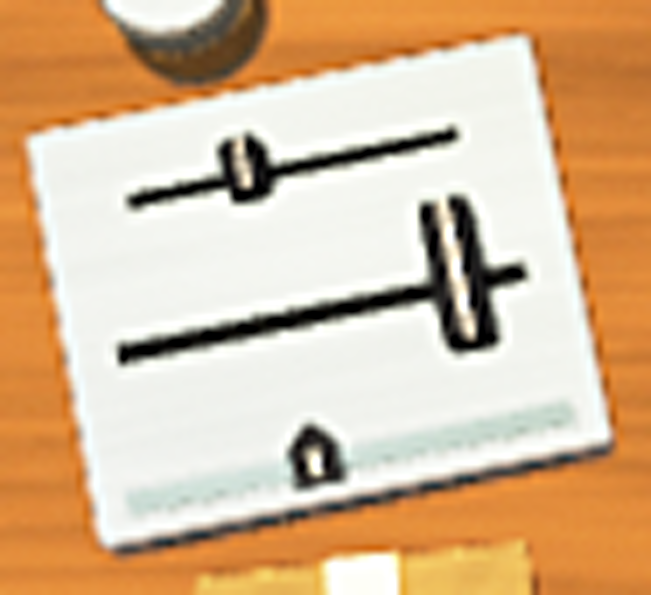

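View pics/c2.png

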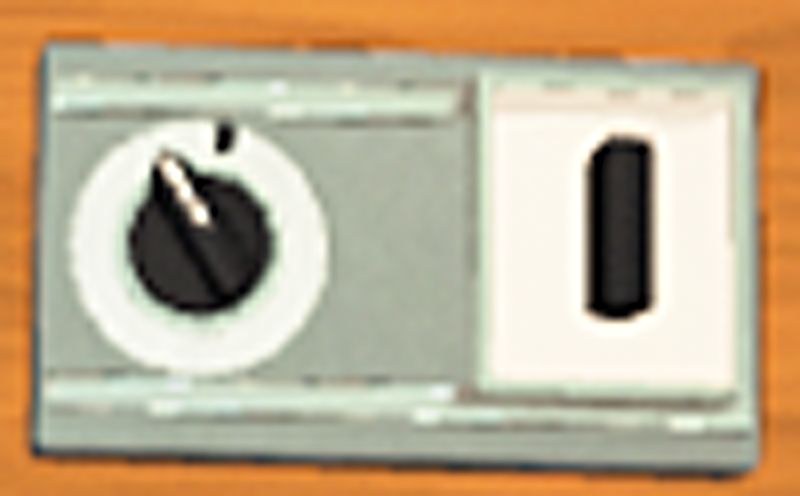

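The crops show:
- **c1 (vent box):** box corners (28,140), (530,38), (610,445), (108,545). The white line runs (443,203) to (468,338), the clip tip is at (311,425), and the narrow grip is at (245,168).
- **c2 (cold box):** nose tip (160,155), dial centre (199,247), tab (224,136), handle (622,228), box corners (47,45), (758,65), (755,470), (35,455).

```bash
python3 - <<'E'
from h import *
np.set_printoptions(precision=4,suppress=True)
A=lambda x,y,z:onz('top0',(x+.5)/7-.5+150,(y+.5)/7-.5+140,z)[:2]
B=lambda x,y,z:onz('top0',(x+.5)/8-.5+270,(y+.5)/8-.5+170,z)[:2]
def box(c):
    c=np.array(c);p=c[[0,3]].mean(0)-c[[1,2]].mean(0);q=c[[0,1]].mean(0)-c[[3,2]].mean(0)
    print('centre',c.mean(0),'size',np.linalg.norm(p),np.linalg.norm(q),'yaw from y',np.degrees(np.arctan2(-p[0],p[1])),'from x',np.degrees(np.arctan2(q[1],q[0])))
    return c.mean(0)
cv=box([A(28,140,.05),A(530,38,.05),A(610,445,.05),A(108,545,.05)])
g1,g2=A(443,203,.091),A(468,338,.091);t1,t2=A(122,354,.05),A(524,272,.05)
d=g1-g2;print('grip',(g1+g2)/2,'line',np.linalg.norm(d),'yaw',np.degrees(np.arctan2(d[1],d[0])));e=t1-t2
print('track yaw',np.degrees(np.arctan2(-e[0],e[1])),np.linalg.norm(e))
tip=A(311,425,.059);print('tip',tip,'narrow',A(245,168,.081))
cc=box([B(47,45,.05),B(758,65,.05),B(755,470,.05),B(35,455,.05)])
k=B(199,247,.05);print('dial',k,'knob disc',B(200,243,.065))
for n,p in(('nose',B(160,155,.098)),('tab',B(224,136,.057))):
    v=p-k;print(n,p,np.linalg.norm(v),np.degrees(np.arctan2(v[1],v[0])))
v=B(170,163,.098)-B(207,222,.098);print('white line dir',np.degrees(np.arctan2(v[1],v[0])))
v=B(160,155,.098)-B(228,302,.098);print('bar dir',np.degrees(np.arctan2(v[1],v[0])),np.linalg.norm(v))
print('handle',B(622,228,.153), B(622,138,.153)-B(622,318,.153))
for y in range(-20,21,10):pass
for yaw in (10,11,12,13):
    ya=np.radians(yaw);Y=np.array([-np.sin(ya),np.cos(ya)]);print(yaw,'dy grip->tip',(tip-(g1+g2)/2)@Y)
E
```

```text
centre [0.5971 0.1918] size 0.22584672258316138 0.1864864809028151 yaw from y 11.784774211339204 from x 12.123730877455682
grip [0.5988 0.1287] line 0.0602451441000512 yaw 11.132936925924774
track yaw 11.921446265624896 0.18075742033486217
tip [0.5356 0.1932] narrow [0.6456 0.2218]
centre [ 0.5335 -0.1925] size 0.27620832846987475 0.15856413428391583 yaw from y -1.2501550902833087 from x -2.159305853451276
dial [ 0.5372 -0.1154] knob disc [ 0.5368 -0.1144]
nose [ 0.5655 -0.0967] 0.0338646372286292 33.344198738229665
tab [ 0.5795 -0.1249] 0.04331874392408489 -12.66992213391297
white line dir 31.42637160306703
bar dir 24.135210178471997 0.0606690920114897
handle [ 0.5308 -0.2584] [ 0.0654 -0.0019]
10 dy grip->tip 0.07446151690721259
11 dy grip->tip 0.07534083057082067
12 dy grip->tip 0.07619719468759385
13 dy grip->tip 0.0770303484007264
```

Measured sizes match the given ones: box 226x186, line 60, tab radius 43, handle 65. The plan:
- **Vent:** move the grip +76 mm along the box's y, at yaw 12°.
- **Knob:** turn it about -45°.

I'm moving towards the vent grip now.

>>> play_rows(series=[[[0.0195,0.039,0,0,0,-0.6,1],[0.0195,0.039,0,0,0,-0.6,1],[0.0195,0.039,0,0,0,-0.6,1],[0.0195,0.039,0,0,0,-0.6,1],[0.0195,0.039,0,0,0,-0.6,1],[0.0195,0.039,0,0,0,-0.6,1],[0.0195,0.039,0,0,0,-0.6,1],[0.0195,0.039,0,0,0,-0.6,1],[0.0195,0.039,0,0,0,-0.6,1],[0.0195,0.039,0,0,0,-0.6,1]]])

```text
time: 1.1
tool_pos: [0.4431, -0.1819, 0.2309]
tool_rot: [-0.0, 0.989, 0.151, -0.0]
contact_force: [0.1, 0.0, 0.6]
gripper_width: 1.0
grasp_force: 0.0
```

>>> play_rows(series=[[[0.0195,0.039,0,0,0,-0.7,1],[0.0195,0.039,0,0,0,-0.7,1],[0.0195,0.039,0,0,0,-0.7,1],[0.0195,0.039,0,0,0,-0.7,1],[0.0195,0.039,0,0,0,-0.7,1],[0.0195,0.039,-0.01,0,0,-0.7,1],[0.0195,0.039,-0.02,0,0,-0.7,1],[0.0195,0.039,-0.02,0,0,-0.5,1],[0,0,0,0,0,0,1],[0,0,0,0,0,0,1]]])

```text
time: 2.1
tool_pos: [0.5981, 0.1289, 0.1796]
tool_rot: [0.0, 0.994, 0.105, -0.002]
contact_force: [-0.7, 0.6, 0.3]
gripper_width: 1.002
grasp_force: 0.0
```

>>> play_rows(series=[[[0.0008,0,-0.03,0,0,0,1],[0,0,-0.03,0,0,0,1],[0,0,-0.03,0,0,0,1],[0,0,-0.02,0,0,0,1],[0,0,-0.01,0,0,0,1],[0,0,0,0,0,0,0.6],[0,0,0,0,0,0,0.2],[0,0,0,0,0,0,0.1],[0,0,0,0,0,0,0.1],[0,0,0,0,0,0,0.1]]])

```text
time: 3.1
tool_pos: [0.6006, 0.1285, 0.0631]
tool_rot: [-0.0, 0.995, 0.104, 0.001]
contact_force: [-2.2, 0.7, 5.0]
gripper_width: 0.27
grasp_force: 59.7
```

```bash
python3 - <<'E'
from h import *
print(manip.state())
f=grab('side','s1');g=grab('top','t1')
a=cv2.resize(f['frame'][180:300,140:270],None,fx=4,fy=4,interpolation=cv2.INTER_CUBIC)
b=cv2.resize(g['frame'][130:230,145:245],(480,480),interpolation=cv2.INTER_CUBIC)
w=np.zeros((480,520+0,3),np.uint8);cv2.imwrite('pics/s1t1.png',cv2.resize(np.hstack([a[:480],b]),(800,384)))
E
```

```text
{'time': 3.1, 'joint_pos': array([8.96392629e-02, 1.83749435e-01, 1.76622307e+00, 2.09516079e-04,
       1.18929096e+00, 1.45131801e+00]), 'joint_vel': array([ 3.67912465e-04,  1.86372673e-03, -2.38476392e-03, -2.45075663e-03,
        4.83941302e-05, -1.23173052e-03]), 'joint_efforts': array([-4.21158085e-01, -3.83926034e+01, -3.11821783e+01, -8.14653235e-02,
       -2.99620992e-01,  2.61227740e-02]), 'tool_pos': array([0.60062133, 0.1285376 , 0.06306241]), 'tool_rot': array([-7.98864901e-05,  9.94542087e-01,  1.04329628e-01,  1.16591414e-03]), 'contact_force': array([-2.15170337,  0.65588704,  4.98881414]), 'ft_torque': array([0.07339228, 0.22864605, 0.05041454]), 'grasp_force': 59.721853137016296, 'gripper_width': 0.2704010010950656}
```

View pics/s1t1.png

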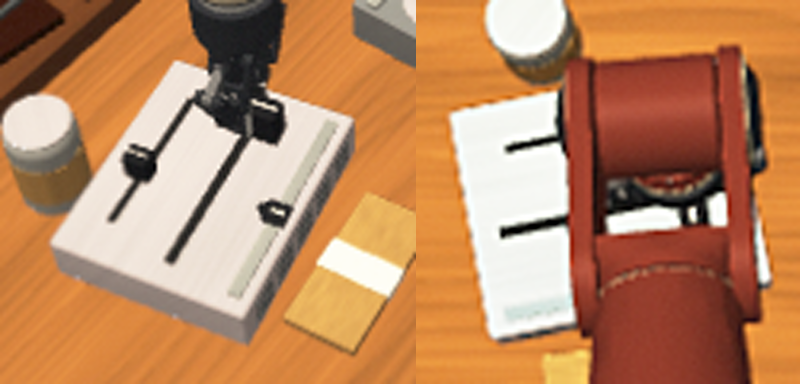

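The wide grip is held: the opening is about 23 mm, and the side view shows the fingers on it. Now I'll slide it 76 mm, then release and lift.

>>> play_rows(series=[[[-0.002,0.0093,0,0,0,0,0.1],[-0.0032,0.015,0,0,0,0,0.1],[-0.0032,0.015,0,0,0,0,0.1],[-0.0032,0.015,0,0,0,0,0.1],[-0.0032,0.015,0,0,0,0,0.1],[-0.0011,0.005,0,0,0,0,0.1],[0,0,0,0,0,0,0.1],[0,0,0,0,0,0,0.1],[0,0,0,0,0,0,0.1]]])

```text
time: 4.1
tool_pos: [0.5846, 0.2036, 0.0631]
tool_rot: [-0.001, 0.995, 0.104, 0.001]
contact_force: [-2.2, 2.3, 5.9]
gripper_width: 0.27
grasp_force: 59.9
```

>>> play_rows(series=[[[0,0,0,0,0,0,0.5],[0,0,0,0,0,0,0.8],[0,0,0,0,0,0,0.8],[0,0,0.02,0,0,0,0.8],[0,0,0.03,0,0,0,1],[0,0,0.04,0,0,0,1],[0,0,0.04,0,0,0,1],[0,-0.04,0,0,0,0,1],[0,-0.045,0,0,0,0,1],[0,-0.045,0,0,0,0,1]]])

```text
time: 5.1
tool_pos: [0.5836, 0.0714, 0.1916]
tool_rot: [0.0, 0.994, 0.105, 0.0]
contact_force: [0.4, -0.8, 0.5]
gripper_width: 0.994
grasp_force: 0.0
```

>>> play_rows(series=[[[-0.01,-0.04,0,0,0,4,1],[-0.01,-0.04,0,0,0,4,1],[-0.01,-0.04,0,0,0,4,1],[-0.01,-0.04,0,0,0,4,1],[-0.008,-0.03,0,0,0,4,1],[0,0,0,0,0,0,1],[0,0,0,0,0,0,1]]])

```text
time: 5.8
tool_pos: [0.5355, -0.1178, 0.1911]
tool_rot: [-0.0, 0.962, 0.274, -0.0]
contact_force: [0.1, -0.2, -1.3]
gripper_width: 1.001
grasp_force: 0.0
```

```bash
python3 - <<'E'
from h import *
s=manip.state();print(s['tool_pos'],s['tool_rot'])
g=grab('top','t2');f=grab('side','s2')
a=cv2.resize(g['frame'][140:225,150:243],None,fx=7,fy=7,interpolation=cv2.INTER_CUBIC)
cv2.imwrite('pics/c3.png',a)
E
```

```text
[ 0.53551545 -0.1178433   0.19105085] [-3.01522799e-04  9.61670895e-01  2.74206119e-01 -4.62128566e-05]
```

View pics/c3.png

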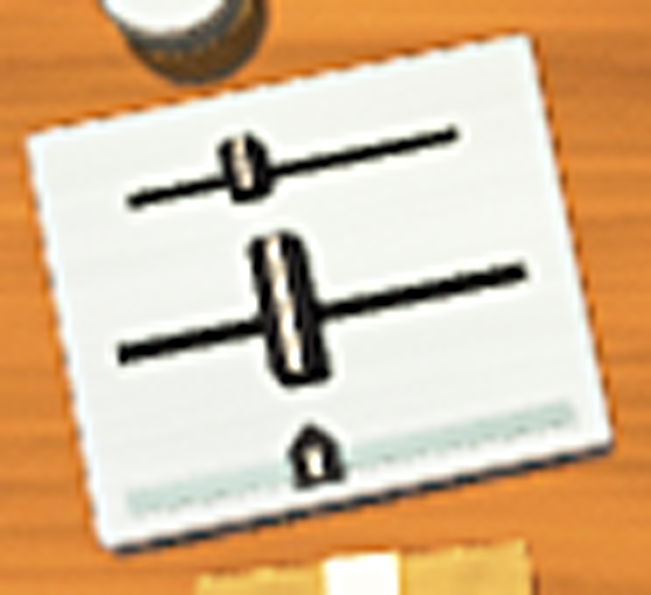

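The line now runs (272,237) to (297,370), and the clip tip is at (311,425). I'll check the y difference.

```bash
python3 - <<'E'
from h import *
A=lambda x,y,z:onz('t2',(x+.5)/7-.5+150,(y+.5)/7-.5+140,z)[:2]
g=(A(272,237,.091)+A(297,370,.091))/2;tip=A(311,425,.059)
for a in(11.2,11.8,12.2):
    ya=np.radians(a);print(a,(tip-g)@[-np.sin(ya),np.cos(ya)],(tip-g)@[np.cos(ya),np.sin(ya)],g,tip)
E
```

```text
11.2 0.0007229308877662852 -0.04931101524682825 [0.58411843 0.20204624] [0.53560612 0.19317751]
11.8 0.001239265555224708 -0.049300741116387374 [0.58411843 0.20204624] [0.53560612 0.19317751]
12.2 0.0015834166618132154 -0.04929088805668353 [0.58411843 0.20204624] [0.53560612 0.19317751]
```

The vent line is level within about 1.5 mm. Next is the knob: descend and close.

>>> play_rows(series=[[[0.0015,0.0028,-0.03,0,0,0,1],[0,0,-0.03,0,0,0,0.8],[0,0,-0.03,0,0,0,0.6],[0,0,-0.02,0,0,0,0.6],[0,0,-0.01,0,0,0,0.6],[0,0,0,0,0,0,0.3],[0,0,0,0,0,0,0.05],[0,0,0,0,0,0,0.05],[0,0,0,0,0,0,0.05],[0,0,0,0,0,0,0.05]]])

```text
time: 6.9
tool_pos: [0.5375, -0.1134, 0.0729]
tool_rot: [-0.001, 0.961, 0.275, 0.0]
contact_force: [-3.6, 5.0, 3.6]
gripper_width: 0.175
grasp_force: 60.1
```

>>> play_rows(series=[[[0,0,0,0,0,-5,0.05],[0,0,0,0,0,-6,0.05],[0,0,0,0,0,-6,0.05],[0,0,0,0,0,-6,0.05],[0,0,0,0,0,-6,0.05],[0,0,0,0,0,-6,0.05],[0,0,0,0,0,-6,0.05],[0,0,0,0,0,-4,0.05],[0,0,0,0,0,0,0.05],[0,0,0,0,0,0,0.05]]])

```text
time: 7.9
tool_pos: [0.5375, -0.1137, 0.0729]
tool_rot: [-0.001, 0.994, -0.113, -0.0]
contact_force: [-3.5, 3.8, 3.1]
gripper_width: 0.173
grasp_force: 60.1
```

>>> play_rows(series=[[[0,0,0,0,0,0,0.05],[0,0,0,0,0,0,0.4],[0,0,0,0,0,0,0.6],[0,0,0,0,0,0,0.6],[0,0,0.02,0,0,0,0.6],[0,0,0.03,0,0,0,0.6],[0,0,0.04,0,0,0,0.8],[0,-0.025,0.04,0,0,2,1],[0,-0.04,0.02,0,0,4,1],[0,-0.04,0,0,0,5,1]]])

```text
time: 8.9
tool_pos: [0.5397, -0.2218, 0.2275]
tool_rot: [0.002, 1.0, -0.015, 0.004]
contact_force: [0.7, -1.0, 0.5]
gripper_width: 1.003
grasp_force: 0.0
```

>>> play_rows(series=[[[-0.006,-0.04,0,0,0,0,1],[0,0,0,0,0,0,1],[0,0,0,0,0,0,1]]])

```text
time: 9.2
tool_pos: [0.5311, -0.2603, 0.2214]
tool_rot: [-0.0, 1.0, -0.019, 0.0]
contact_force: [-0.2, -0.1, 0.4]
gripper_width: 1.002
grasp_force: 0.0
```

```bash
python3 - <<'E'
from h import *
s=manip.state();print(s['tool_pos'],s['tool_rot'])
g=grab('top','t3');f=grab('side','s3')
a=cv2.resize(g['frame'][165:235,265:370],None,fx=6,fy=6,interpolation=cv2.INTER_CUBIC)
cv2.imwrite('pics/c4.png',a)
E
```

```text
[ 0.53108355 -0.26034513  0.22138611] [-1.76284052e-04  9.99824163e-01 -1.87510692e-02  9.73387392e-05]
```

View pics/c4.png

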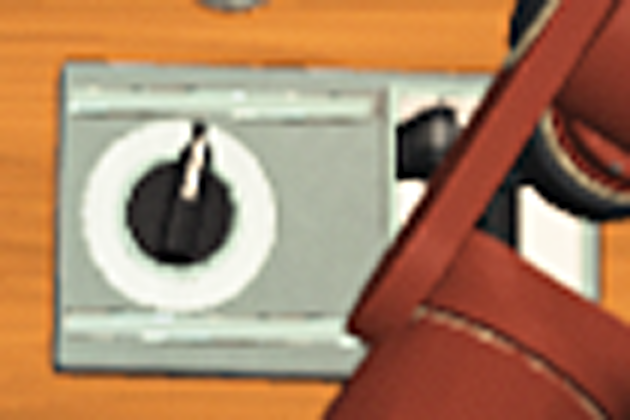

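The nose now points at the tab: the white line runs (190,195) to (203,135) and the tab is at (199,127). I'll check the angle numerically.

```bash
python3 - <<'E'
from h import *
B=lambda x,y,z:onz('t3',(x+.5)/6-.5+265,(y+.5)/6-.5+165,z)[:2]
ang=lambda v:np.degrees(np.arctan2(v[1],v[0]))
print('line',ang(B(203,135,.098)-B(190,196,.098)))
for k in(B(180,212,.065),B(180,215,.05),np.array([.5373,-.1148])):
    print(k,'nose',ang(B(203,138,.098)-k),'tab0',ang(np.array([.5795,-.1249])-k),'tab now',ang(B(199,126,.057)-k))
E
```

```text
line -12.576184733510681
[ 0.53682888 -0.11445376] nose -15.158237582722787 tab0 -13.755932944594845 tab now -13.552675258142363
[ 0.53730151 -0.11581065] nose -13.116254226817794 tab0 -12.155521698135948 tab now -12.056615445406559
[ 0.5373 -0.1148] nose -14.797705524222653 tab0 -13.459782186859258 tab now -13.273994246341996
```

The aim agrees within about 2°. Next is the guard.

>>> play_rows(series=[[[0,0.002,-0.03,0,0,0.4,1],[0,0,-0.03,0,0,0,1],[0,0,-0.02,0,0,0,1],[0,0,-0.015,0,0,0,1],[0,0,0,0,0,0,0.5],[0,0,0,0,0,0,0.1],[0,0,0,0,0,0,0.1],[0,0,0,0,0,0,0.1],[0,0,0,0,0,0,0.1],[0,0,0,0,0,0,0.1]]])

```text
time: 10.3
tool_pos: [0.5321, -0.2584, 0.1281]
tool_rot: [0.001, 1.0, -0.014, 0.001]
contact_force: [-1.5, -0.3, 4.7]
gripper_width: 0.222
grasp_force: 60.6
```

>>> play_rows(series=[[[0.0002,0.008,0,0,0,0,0.1],[0.0005,0.015,0,0,0,0,0.1],[0.0005,0.015,0,0,0,0,0.1],[0.0005,0.015,0,0,0,0,0.1],[0.0005,0.015,0,0,0,0,0.1],[0.0005,0.015,0,0,0,0,0.1],[0.0005,0.015,0,0,0,0,0.1],[0.0005,0.015,0,0,0,0,0.1],[0.0003,0.01,0,0,0,0,0.1],[0,0,0,0,0,0,0.1]]])

```text
time: 11.3
tool_pos: [0.5356, -0.1334, 0.1281]
tool_rot: [-0.0, 1.0, -0.014, 0.0]
contact_force: [-3.8, 3.0, 9.0]
gripper_width: 0.22
grasp_force: 61.1
```

>>> play_rows(series=[[[0.0002,0.006,0,0,0,0,0.1],[0.0002,0.005,0,0,0,0,0.1],[0,0.004,0,0,0,0,0.1],[0,0.003,0,0,0,0,0.1],[0,0,0,0,0,0,0.1]]])

```text
time: 11.8
tool_pos: [0.536, -0.1167, 0.128]
tool_rot: [0.001, 1.0, -0.014, 0.001]
contact_force: [-3.1, -1.3, 8.3]
gripper_width: 0.22
grasp_force: 61.0
```

>>> play_rows(series=[[[0,0.002,0,0,0,0,0.1],[0,0.002,0,0,0,0,0.1],[0,0.001,0,0,0,0,0.1],[0,0,0,0,0,0,0.1]]])

```text
time: 12.2
tool_pos: [0.5361, -0.1134, 0.128]
tool_rot: [0.002, 1.0, -0.014, 0.001]
contact_force: [-2.0, -7.3, 6.7]
gripper_width: 0.22
grasp_force: 60.8
```

>>> play_rows(series=[[[0,0.002,0,0,0,0,0.1],[0,0.001,0,0,0,0,0.1],[0,0,0,0,0,0,0.1]]])

```text
time: 12.5
tool_pos: [0.5362, -0.1133, 0.1281]
tool_rot: [0.005, 1.0, -0.015, 0.001]
contact_force: [-1.4, -17.5, 4.3]
gripper_width: 0.224
grasp_force: 60.7
```

The guard is at its stop: no further travel, and the force rose to 17 N. Now I'll ease off, release, and lift.

>>> play_rows(series=[[[0,-0.003,0,0,0,0,0.1],[0,0,0,0,0,0,0.5],[0,0,0,0,0,0,0.8],[0,0,0,0,0,0,0.8],[0,0,0.02,0,0,0,0.8],[0,0,0.04,0,0,0,0.8],[-0.01,0.03,0.04,0,0,0,0.8],[-0.02,0.045,0,0,0,0,0.8],[-0.02,0.045,0,0,0,0,0.8],[-0.02,0.045,0,0,0,0,0.8]]])

```text
time: 13.5
tool_pos: [0.4648, 0.0545, 0.2255]
tool_rot: [-0.0, 1.0, -0.015, 0.0]
contact_force: [1.6, -0.1, 0.2]
gripper_width: 0.798
grasp_force: 0.0
```

>>> play_rows(series=[[[-0.02,0.02,0.02,0,0,0,0.8],[-0.02,0.02,0.02,0,0,0,0.8],[0,0,0,0,0,0,0.8],[0,0,0,0,0,0,0.8],[0,0,0,0,0,0,0.8]]])

```text
time: 14.0
tool_pos: [0.4257, 0.0924, 0.2643]
tool_rot: [0.0, 1.0, -0.014, -0.001]
contact_force: [0.2, -0.0, 0.1]
gripper_width: 0.797
grasp_force: 0.0
```

```bash
python3 - <<'E'
from h import *
g=grab('top','t4')
cv2.imwrite('pics/c5.png',cv2.resize(g['frame'][130:235,140:370],None,fx=3.4,fy=3.4,interpolation=cv2.INTER_CUBIC))
E
```

```text
(no output)
```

View pics/c5.png

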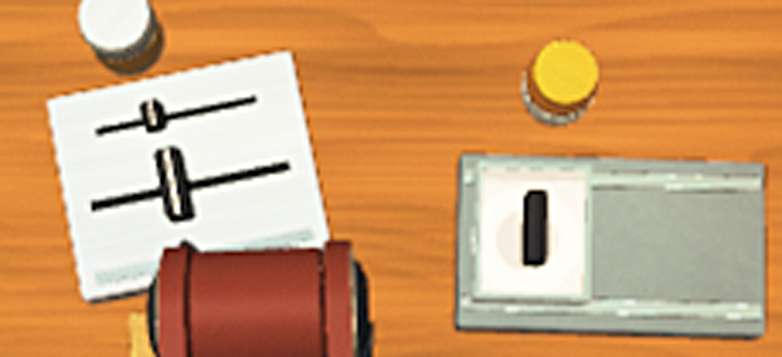

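The guard now sits over the dial, with its handle at (535,228). The vent grip is unchanged at (174,184) and the arm is clear of everything. Handing in.

```bash
python3 -c "
from plant import manip
print(manip.job_done())"
```

```text
the job is handed in; nothing more can be done
None
```

I handed the job in at about 14 s (no verdict came back): the vent line was level with the clip within about 1.5 mm, the knob aimed at the tab within about 2°, the guard was pushed to its stop over the knob, and the arm was clear of everything.

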